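# Unpin the plug chest and fit its lid to the screw feed

### The arm

A 6-joint arm with a two-finger parallel gripper is mounted at the origin on the work surface. World frame = base frame: x ahead of the robot, y to its left, z up, the work surface at z = 0. Lengths are in mm, angles in rad, forces in N, time in s.
With the tool pointing down it reaches from about 325 to 850 mm from the base axis. Payload 15.5 kg.
Tool frame: the origin (TCP) lies midway between the tips of the shut fingers; the grasp point (between the pads) lies 19 mm behind it; z points along the fingers, y is the line along which they close (so a half turn about z gives the same grasp; the last joint's range is limited). The gripper opens to 91 mm and grips with 3 to 60 N. Pads are 32 mm wide; open, the fingers measure 118 mm over their backs; the gripper's body (76 mm by 178 mm) begins 60 mm behind the grasp point.
Start: joints at [-1.351, 0.494, 1.345, -0, 1.302, -0.096], TCP at [194.112, -594.093, 213.915] pointing down, gripper open.
Joint ranges: [-2.91, 2.91], [-0.82, 2.16], [0.22, 2.67], [-1.22, 4.37], [0.12, 2.79], [-3.08, 3.08]. Speed limits (rad/s): [1.89, 1.89, 2.57, 3.01, 3.01, 3.01].

### API

Orientations are given as a 3x3 rotation matrix whose columns are the frame's x, y, z axes.
In Python, from plant import ctrl gives the robot as it stands.
- The arm moves only by the tool servo_tool, never from a script. Its argument "rows" is one flat list of numbers, 5 for each row, row after row: the shift along the tool's x, y, z in mm, then the turn about the tool's z in rad, then the opening, from -1 (shut) to 1 (fully open). In form: [tx, ty, tz, roll, hand, tx, ty, tz, roll, hand, ...]. A call has 1 to 12 rows; each row is the pose to reach, as a shift and turn from the pose commanded when the call began, along the tool's axes at that moment; what a row does not reach only later rows make up. A row lasts 1/8 s, in which the tool goes at most 62.5 mm and 10.7 degrees, less where a joint would pass 70% of its speed; a pose out of reach is approached as far as the arm can. A call with a gripper value outside its range is refused whole. The fingers move at their own pace and stop on an object; "squeeze" is the grip in N (left out, the last holds). Time passes only in rows, so rows that repeat a pose let the fingers close. It gives the time, the measured TCP pose, the force, the opening and the grip force at its end, in the units of the state.
- ctrl.get_obs(): the state, without advancing time (a new reading comes with each control period).
- ctrl.get_image(name): name is "scene" or "top" or "wrist"; returns a dict with "img" (400x640x3 uint8, red, green, blue), "K" (3x3 intrinsics, pixels), "D" ([k1, k2, p1, p2, k3] as OpenCV has them; the pictures are not rectified), "camera_from_world" (4x4, takes a point from world to camera coordinates); the wrist camera has in their place "mount" (4x4, takes a point from camera to tool coordinates, whose origin is the TCP and whose axes are the flange's). Camera axes: x right, y down, z forward; pixel columns grow to the right and rows downward; lengths in mm; the calibration is good to about 2 mm. A picture is of the moment at which its call begins: read the wrist's pose just before it. There is no depth.
- ctrl.close_job(): hands the job in; it is judged then, once.
Trained networks look in the newest picture that a camera, given by its name, has taken for a name from the list of things; names that differ only in an ending like _2 or _b are one class to them, and where a whole thing is asked for, a point or a joint stands for the part that bears it (a point fixed in the world has none). Each returns a list of dicts, best first, with "p" (0 to 1); they miss things now and then, are a little off and sometimes report something else, mostly with a low value. They report only what shows in the picture. A call takes as long as a camera call. They do not tell look-alikes from the thing itself.
- ctrl.look_for(camera, thing): "position" ([column, row] in pixels, amid what is visible of it).
- ctrl.outline_of(camera, thing): "region" (400x640 bool, what is visible of it) and "position" ([column, row] in pixels, amid what is visible of it).
- ctrl.spot_point(camera, thing): "position" ([column, row] in pixels: a listed point, or the origin of a listed thing).
The state is a dict: "time_s": time; "qpos": joint angles; "qd": joint speeds; "effort": joint torques, N m; "position": TCP position; "eef_rot": TCP orientation; "wrist_force": force on the tool from outside, world axes, zero at the start; "torque": the same for the moment, N m; "width": finger opening in mm; "gripper_force": force on a finger pad.
Only numpy, scipy, OpenCV 4.12 (cv2) and the standard library are available. Lean on these libraries where they do the work, as an engineer would, in place of code of your own. Each camera call takes 0.05 s, during which the arm holds its last target. There are 200 camera calls.

### The job

The screw feed needs its work plate, which is also the lid of the low wooden plug chest. Push the retaining pin endways out of the hasp staple by its square head, leaving it lying in the shallow tray beside the hasp; then lift the lid free of the chest and lower it gently, handle up, onto the feed's carriage so that both dowels engage and it lies flat and fully home, and let go. Leave the other things on the bench where they are.

Things in the scene. Friction and masses are not known exactly. Their poses are not given: they have to be found in the camera images.
- chest: Low dark wooden chest fixed to the bench, 130 x 140 x 50 mm high (x, y, z), z up; origin at the centre of its underside. A block on its front (-x side) reaches to x = -139 mm, is 56 mm wide (y) and also 50 mm high; it carries the staple.
- staple (a point): Middle of the brass staple, on the rest line of the pin's axis, 60 mm above the bench, at x = -105, y = 0 mm in the chest; axes as the chest. Upright loop in the x-z plane: two 6 mm legs at x = +11 and -11 mm from here, inner gap 16 mm, top of loop 15 mm above this point.
- tray (a point): Centre of the floor of the pin tray, fixed to the chest beside the hasp block, 40 mm above the bench; axes as the chest, which has it at x = -108, y = 110 mm. Floor about 84 x 130 mm (x, y). Rims 8 mm high on its -x side, its +y end, and on the +x side beyond the chest's corner; the end towards the staple is open.
- lid: Chest lid and work plate of the feed, 0.3 to 0.45 kg: pale wooden plate 130 x 140 x 10 mm (x, y, z), origin at the centre of its underside, z up. Starts on the chest's rim, 50 mm above the chest's origin, same axes. Two 15 mm through holes at x = 0, y = +50 and -50 mm. Under it two battens 8 mm deep, 10 mm wide, 100 mm long along y, at x = +45 and -45 mm, which enter the chest loosely.
- lid_handle (a point): Centre of the lid's straight bar handle, 44 mm above the lid's origin; axes as the lid. Bar along x, 80 mm long, 16 mm wide (y), 16 mm high, on two 14 mm square posts at x = +33 and -33 mm; 26 mm clear between bar and plate.
- lid_strap (a point): Centre of the slot in the lid's steel hasp strap, on the strap's top face, at x = -105 mm in the lid. Strap 5 mm thick, 56 mm wide (y), flush with the lid's underside, from the lid's front edge (x = -65) to x = -132 mm. Slot 36 x 14 mm (x, y): the staple stands through it with 4 mm play and reaches 20 mm above the strap, so lift straight up.
- pin: Steel retaining pin 111 mm long, about 0.08 kg: round shaft 10 mm in diameter and 105 mm long; origin on its axis at mid-shaft, y along it towards the square head. Starts level, parallel to the chest's y, through the staple and on the strap, origin 18 to 27 mm towards +y from the staple. Slides freely out towards the chest's +y, head first, held by its weight's friction only.
- pin_head (a point): Centre of the inner face (towards the staple) of the pin's head, where the shaft joins it, 52.5 mm from the pin's origin; axes as the pin. Head 40 x 40 mm, 6 mm thick, standing across the shaft; at the start its lower edge rests on the tray floor. About 40 mm of bare shaft lies between the strap's edge and this face.
- carriage_top (a point): Centre of the flat top of the screw feed's brass carriage, 70 mm above the bench; x along the screw, z up. Top face 60 x 130 mm (x, y). The screw holds it: it does not shift under a gentle load. The rest of the feed (220 mm bed, end blocks, knob at its +x end) stays below 62 mm. With the lid home its origin is at this point, axes parallel, or turned 180 degrees about z.
- dowel_a (a point): Tip of one upright steel dowel of the carriage, at y = +50 mm from carriage_top: 12 mm in diameter, 14 mm tall, its upper 6 mm tapering to 5 mm
- dowel_b (a point): Tip of the other dowel, at y = -50 mm from carriage_top; the same size
- stone: Bystander: grey honing stone 150 x 50 x 30 mm, origin under its centre
- plug: Bystander: round yew fipple plug lying on the bench, 75 mm long, 24 mm in diameter, origin under its middle
- tube: Bystander: brass whistle tube 225 mm long lying along its y, up to 22 mm thick, origin on the bench under it
- scribe: Bystander: bent steel scribe about 160 mm long, 8 mm thick, lying on the bench
- mallet: Bystander: hammer lying on the bench
- jar: Bystander: amber glass jar 70 mm in diameter, 90 mm tall
Not all that is in view belongs to the job. What is shaped like the pin but orange or yellow is not meant.

How it is judged (in metres and radians):
On the way, in this order (a step that is already met when the one before it is completed fails the run):
1. the pin is out of the staple, lying on its tray, with the lid still on the chest (x of pin in the frame of chest between -0.15 and -0.066 m and y of pin in the frame of chest between 0.065 and 0.175 m and z of pin in the frame of chest between 0.04 and 0.068 m and z of lid in the frame of chest below 0.056 m), for 0.2 s.
2. the lid is lifted free, above the staple (z of lid in the frame of chest above 0.08 m), for 0.1 s.
At the end, for the whole second after the job is handed in: The lid lies flat on the carriage on both dowels, handle up, within 5 mm sideways, 3 mm in height, 4 degrees in direction (either way round) and 2 degrees of tilt, at rest; the pin lies at rest in the chest's pin tray (x of pin in the frame of chest between -0.15 and -0.066 m and y of pin in the frame of chest between 0.065 and 0.175 m and z of pin in the frame of chest between 0.04 and 0.068 m and horizontal distance between lid and carriage_top below 0.005 m and angle between the x axis of lid and the x axis of carriage_top, either way round below 0.07 rad and angle between lid's own z axis and vertical below 0.035 rad and z of lid in the frame of carriage_top between -0.003 and 0.003 m and linear speed of each of lid, pin below 0.02 m/s); the robot touches nothing.
It fails at once if the lid is dropped or slammed onto the carriage instead of lowered (faster than 0.45 m/s within 30 mm of it) (horizontal distance between lid and carriage_top below 0.04 m and z of lid in the frame of carriage_top below 0.03 m and linear speed of lid above 0.45 m/s).
It fails at once if a bystander is moved by more than 30 mm (distance of any of stone, plug, tube, scribe, mallet, jar from where it was at the start of the episode above 0.03 m).
It also fails if it takes over 70 s, if anything falls off the work surface, if the arm or the gripper's body presses on something with over 40 N, if the wrist force passes 120 N, or if a joint passes its speed limit or range.

## Working session

There is one attempt and no reset: what is moved stays moved. The work goes in short steps, Python scripts to look and compute and a tool call to move; the robot and the scene stay as the last step left them, time stands still between calls to the robot, and variables do not carry over. Pictures are saved under pics/ and viewed, at most 10 in all, crops included, and the job is handed in when it is done.

Besides the shell and the picture viewer there is one more tool, called after "Emit:" by a JSON object that holds its "fn" and its "kwargs". servo_tool: Moves the arm, as the interface text tells. Its arguments: {"type":"object","properties":{"rows":{"type":"array"},"squeeze":{"type":"number"}},"required":["rows"]}

```bash
mkdir -p pics; cat > h.py <<'E'
import numpy as np, cv2
from plant import ctrl
def cam(n):
    o=ctrl.get_obs(); d=ctrl.get_image(n)
    if 'camera_from_world' in d: T=np.array(d['camera_from_world'])
    else:
        W=np.eye(4);W[:3,:3]=o['eef_rot'];W[:3,3]=o['position']; T=np.linalg.inv(W@np.array(d['mount']))
    return d['img'],np.array(d['K']),np.array(d['D']),T
def save(n,im): cv2.imwrite('pics/'+n,cv2.cvtColor(im,cv2.COLOR_RGB2BGR))
def ray(c,p):
    _,K,D,T=c; u=cv2.undistortPoints(np.array([[p]],float),K,D)[0,0]
    R=T[:3,:3]; return -R.T@T[:3,3], R.T@np.array([u[0],u[1],1])
def atz(c,p,z):
    o,d=ray(c,p); return o+d*(z-o[2])/d[2]
def proj(c,X):
    _,K,D,T=c; return cv2.projectPoints(np.array(X,float).reshape(-1,1,3),cv2.Rodrigues(T[:3,:3])[0],T[:3,3],K,D)[0][:,0]
def tri(rs):
    A=0;b=0
    for o,d in rs:
        d=d/np.linalg.norm(d);P=np.eye(3)-np.outer(d,d);A=A+P;b=b+P@o
    return np.linalg.solve(A,b)
E
python3 - <<'E'
from h import *
C={n:cam(n) for n in('scene','top')}
for n in C: save(n+'0.png',C[n][0])
o=ctrl.get_obs();print(o['time_s'],np.round(o['eef_rot'],2))
for t,z in [('chest',0),('staple',60),('tray',40),('lid',50),('lid_handle',94),('lid_strap',55),('pin',60),('pin_head',60),('carriage_top',70),('dowel_a',84),('stone',0),('plug',0),('tube',0),('scribe',0),('mallet',0),('jar',0)]:
    for n in C:
        print(t,n,[(round(r['p'],2),np.round(r['position']).astype(int).tolist(),np.round(atz(C[n],r['position'],z)).astype(int).tolist()) for r in ctrl.spot_point(n,t)[:4]])
E
```

```text
0.1 [[ 0.95  0.31 -0.  ]
 [ 0.31 -0.95  0.  ]
 [ 0.   -0.   -1.  ]]
chest scene [(0.86, [265, 260], [590, -191, 0])]
chest top [(0.41, [421, 278], [279, -286, 0])]
staple scene [(0.86, [250, 222], [483, -192, 60])]
staple top [(0.81, [392, 211], [486, -186, 60]), (0.57, [394, 213], [482, -191, 60])]
tray scene [(0.58, [282, 208], [468, -85, 40]), (0.44, [363, 205], [561, 152, 40]), (0.4, [392, 192], [556, 260, 40]), (0.33, [251, 224], [481, -190, 40])]
tray top [(0.93, [353, 214], [480, -69, 40])]
lid scene [(0.76, [264, 253], [592, -188, 50]), (0.28, [318, 258], [670, -53, 50])]
lid top [(0.66, [387, 178], [586, -175, 50]), (0.66, [390, 179], [585, -183, 50])]
lid_handle scene []
lid_handle top [(0.35, [264, 181], [574, 195, 94])]
lid_strap scene [(0.62, [251, 220], [475, -188, 55]), (0.61, [316, 258], [668, -57, 55])]
lid_strap top [(0.85, [395, 212], [484, -196, 55]), (0.67, [343, 162], [636, -40, 55])]
pin scene [(0.71, [311, 174], [398, 45, 60]), (0.67, [244, 187], [359, -168, 60]), (0.53, [260, 216], [477, -158, 60])]
pin top [(0.57, [387, 215], [475, -171, 60])]
pin_head scene
[... 552 characters left out ...]
1, 37, 0])]
stone top [(0.66, [320, 126], [765, 31, 0])]
plug scene [(0.74, [249, 224], [456, -195, 0]), (0.47, [320, 258], [653, -38, 0])]
plug top [(0.7, [344, 161], [650, -48, 0]), (0.3, [368, 219], [464, -122, 0])]
tube scene [(0.52, [361, 139], [296, 286, 0])]
tube top [(0.96, [238, 278], [281, 288, 0]), (0.34, [162, 198], [535, 533, 0])]
scribe scene [(0.69, [208, 192], [288, -281, 0]), (0.49, [145, 258], [435, -523, 0])]
scribe top [(0.55, [353, 214], [479, -74, 0]), (0.48, [421, 277], [281, -286, 0])]
mallet scene [(0.69, [147, 256], [432, -518, 0])]
mallet top [(0.76, [492, 232], [418, -519, 0])]
jar scene [(0.6, [457, 167], [543, 533, 0])]
jar top [(0.33, [321, 126], [763, 28, 0])]
```

View pics/top0.png

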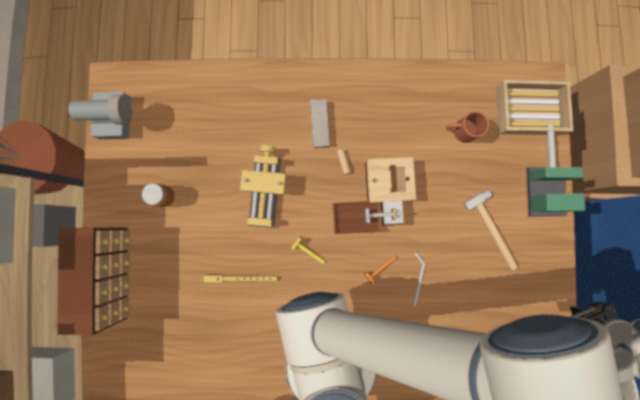

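View pics/scene0.png

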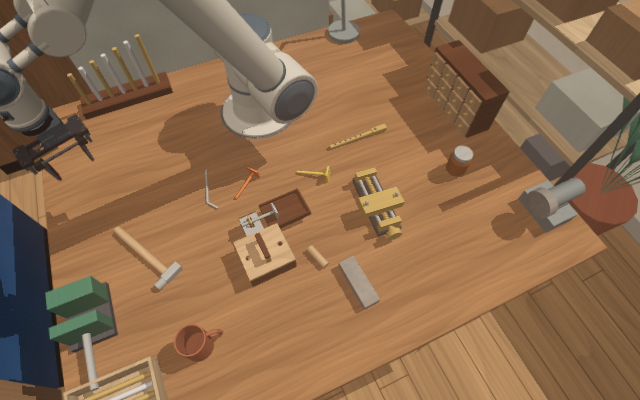

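The pin on the chest is the steel one with its head at about (367,215) in top and (273,208) in scene. The yellow one at (308,250) and the orange one at (380,268) are decoys. I'll move the wrist camera over the hasp to confirm this and measure.

Emit:
{"fn": "servo_tool", "kwargs": {"rows": [42,-32,-14,-0.13,1,84,-64,-28,-0.26,1,126,-96,-42,-0.39,1,168,-128,-56,-0.52,1,210,-160,-70,-0.65,1,252,-192,-84,-0.78,1,294,-224,-98,-0.91,1,336,-256,-112,-1.04,1,378,-288,-126,-1.17,1,420,-320,-140,-1.26,1,420,-320,-140,-1.26,1,420,-320,-140,-1.26,1]}}

```text
time_s: 3.2
position: [493.7, -159.6, 353.7]
eef_rot: [[-0.005, 1.0, -0.0], [1.0, 0.005, -0.0], [-0.0, -0.0, -1.0]]
wrist_force: [0.4, -0.6, -0.6]
width: 91.2
gripper_force: 0.0
```

```bash
python3 - <<'E'
from h import *
c=cam('wrist'); save('w1.png',c[0]); o=ctrl.get_obs();print(o['time_s'],np.round(o['position'],1),np.round(o['eef_rot'],3),np.round(o['qpos'],2))
for t,z in [('staple',60),('tray',40),('lid',50),('lid_handle',94),('lid_strap',55),('pin',60),('pin_head',60)]:
    print(t,[(round(r['p'],2),np.round(r['position']).astype(int).tolist(),np.round(atz(c,r['position'],z)).astype(int).tolist()) for r in ctrl.spot_point('wrist',t)[:4]])
E
```

```text
3.25 [ 493.4 -160.   353.6] [[-0.004  1.    -0.001]
 [ 1.     0.004 -0.   ]
 [-0.    -0.001 -1.   ]] [-0.43  0.23  1.38 -0.    1.54 -0.43]
staple [(0.72, [304, 177], [481, -186, 60])]
tray [(0.71, [297, 98], [472, -82, 40]), (0.54, [301, 160], [477, -166, 40])]
lid [(0.68, [378, 176], [585, -187, 50]), (0.15, [300, 161], [476, -166, 50])]
lid_handle [(0.61, [384, 179], [584, -182, 94]), (0.6, [302, 158], [480, -155, 94])]
lid_strap [(0.73, [302, 178], [479, -189, 55])]
pin [(0.66, [302, 160], [480, -163, 60])]
pin_head [(0.91, [302, 126], [479, -117, 60]), (0.73, [167, 122], [300, -114, 60]), (0.46, [304, 157], [481, -160, 60])]
```

View pics/w1.png

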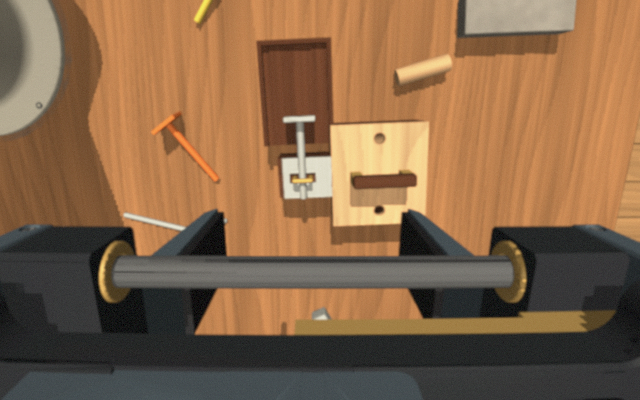

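The steel pin runs through the staple (302,180), with its head at (299,119) over the dark tray (297,95). The orange T at (170,122) and the yellow tip at (203,10) are decoys. I'll take one enlarged crop to confirm and to read the edges.

```bash
python3 - <<'E'
import cv2
im=cv2.imread('pics/w1.png')[70:235,245:440]
cv2.imwrite('pics/w1c.png',cv2.resize(im,None,fx=3.6,fy=3.6,interpolation=cv2.INTER_CUBIC))
E
```

```text
(no output)
```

View pics/w1c.png

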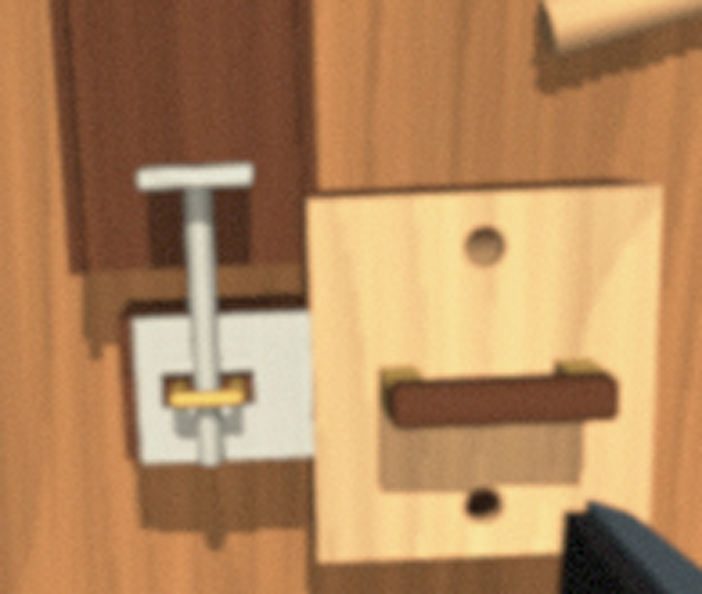

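The crop confirms it: the steel pin's head is at crop (195,177), its shaft passes through the brass staple (207,397), and it lies over the dark tray. Next I'll fit the chest pose to these features.

```bash
python3 - <<'E'
from h import *
from scipy.optimize import least_squares
c=cam('wrist')
P=np.array([[484,244],[482,502],[307,197],[661,186],[317,563],[130,318],[142,465],[207,394]])/3.6+[245,70]
L=np.array([[0,50,60],[0,-50,60],[-65,70,60],[65,70,60],[-65,-70,60],[-132,28,55],[-132,-28,55],[-105,0,75]],float)
def W(q,L=L):
    s,k=np.sin(q[2]),np.cos(q[2]); R=np.array([[k,-s,0],[s,k,0],[0,0,1]]); return L@R.T+[q[0],q[1],0]
r=least_squares(lambda q:(proj(c,W(q))-P).ravel(),[587,-187,0],x_scale=[1,1,.01])
print(np.round(r.x,3),np.round(r.fun.reshape(-1,2),1).tolist())
for n,l in [('staple',[-105,0,60]),('tray',[-108,110,40]),('handle',[0,0,94])]: print(n,W(r.x,np.array([l],float)).round(1))
h=atz(c,np.array([197,187])/3.6+[245,70],80);print('head',h.round(1))
k,s=np.cos(r.x[2]),np.sin(r.x[2]);d=h[:2]-r.x[:2];print('in chest',k*d[0]+s*d[1],-s*d[0]+k*d[1])
E
```

```text
[ 5.84601e+02 -1.83804e+02  4.90000e-02] [[-0.1, 0.5], [0.1, 0.6], [-0.2, 0.4], [-0.2, -0.6], [0.1, -1.0], [0.7, -0.0], [-0.1, -1.3], [-0.3, 1.2]]
staple [[ 479.7 -188.9   60. ]]
tray [[471.4 -79.2  40. ]]
handle [[ 584.6 -183.8   94. ]]
head [ 476.9 -112.1   80. ]
in chest -104.07638946837872 76.85651000926742
```

Emit:
{"fn": "servo_tool", "kwargs": {"rows": [24,-16,0,-0.045,-0.56,24,-16,60,-0.045,-0.56,24,-16,120,-0.045,-0.56,24,-16,180,-0.045,-0.56,24,-16,230,-0.045,-0.56,24,-16,230,-0.045,-0.56,24,-16,230,-0.045,-0.56]}}

```text
time_s: 4.53
position: [478.8, -136.0, 125.5]
eef_rot: [[-0.05, 0.999, 0.002], [0.999, 0.05, -0.001], [-0.001, 0.001, -1.0]]
wrist_force: [0.2, -0.2, 0.7]
width: 24.0
gripper_force: 0.0
```

```bash
python3 - <<'E'
from h import *
c=cam('wrist'); im=c[0]; o=ctrl.get_obs();print(o['position'],np.round(o['eef_rot'],3)[:,:2],o['width'])
save('w2.png',im)
print(o['position'])
for z in (50,60): print(proj(c,[[o['position'][0],o['position'][1],z]]))
E
```

```text
[ 479.09969667 -136.11695193  125.96119027] [[-0.05   0.999]
 [ 0.999  0.05 ]
 [-0.001  0.003]] 20.98142179621788
[ 479.09969667 -136.11695193  125.96119027]
[[313.40698144 201.84675993]]
[[313.46925147 205.71157691]]
```

View pics/w2.png

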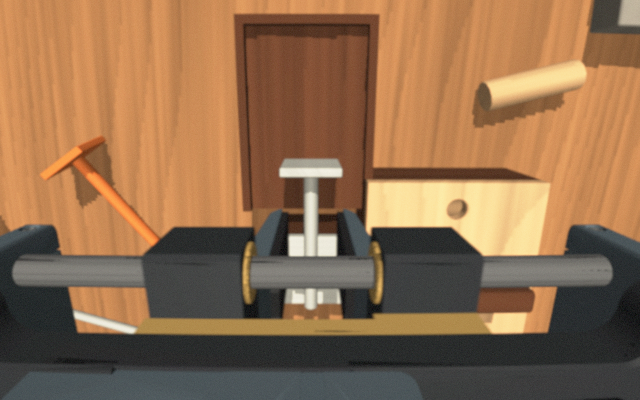

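The picture shows the fingers straddling the shaft (column 311), behind the head (311,168). I'll descend.

Emit:
{"fn": "servo_tool", "kwargs": {"rows": [0,-1,25,0,-0.56,0,-1,50,0,-0.56,0,-1,65,0,-0.56,0,-1,74,0,-0.56,0,-1,74,0,-0.56,0,-1,74,0,-0.56]}}

```text
time_s: 5.32
position: [477.4, -135.8, 50.8]
eef_rot: [[-0.05, 0.999, 0.001], [0.999, 0.05, -0.001], [-0.001, 0.001, -1.0]]
wrist_force: [-0.7, -0.1, -0.3]
width: 20.0
gripper_force: 0.0
```

Emit:
{"fn": "servo_tool", "kwargs": {"rows": [5,0,0,0,-0.56,10,0,0,0,-0.56,16,0,0,0,-0.56,23,0,0,0,-0.56,30,0,0,0,-0.56,37,0,0,0,-0.56,44,0,0,0,-0.56,51,0,0,0,-0.56,58,0,0,0,-0.56,65,0,0,0,-0.56,70,0,0,0,-0.56,70,0,0,0,-0.56]}}

```text
time_s: 6.82
position: [473.2, -65.3, 49.9]
eef_rot: [[-0.05, 0.999, -0.0], [0.999, 0.05, 0.0], [0.0, -0.0, -1.0]]
wrist_force: [0.2, 0.1, -0.7]
width: 19.8
gripper_force: 0.0
```

Emit:
{"fn": "servo_tool", "kwargs": {"rows": [5,0,0,0,-0.56,10,0,0,0,-0.56,15,0,0,0,-0.56,19,0,0,0,-0.56,19,0,0,0,-0.56,19,0,0,0,-0.56]}}

```text
time_s: 7.58
position: [472.4, -46.7, 49.9]
eef_rot: [[-0.05, 0.999, -0.0], [0.999, 0.05, 0.0], [0.0, -0.0, -1.0]]
wrist_force: [-0.5, -0.7, 0.4]
width: 20.1
gripper_force: 0.0
```

```bash
python3 - <<'E'
from h import *
c=cam('wrist'); save('w3.png',c[0]); o=ctrl.get_obs();print(o['position'],o['wrist_force'])
for t in('pin','pin_head'):
  for n in('wrist','scene','top'):
    if n!='wrist': c=cam(n)
    else: c=cam('wrist')
    print(t,n,[(round(r['p'],2),np.round(r['position']).astype(int).tolist(),np.round(atz(c,r['position'],52)).astype(int).tolist()) for r in ctrl.spot_point(n,t)[:4]])
E
```

```text
[472.43437974 -46.77479378  49.91580023] [-0.84683502  0.749634   -0.95995484]
pin wrist [(0.91, [313, 294], [474, -77, 52]), (0.72, [126, 21], [382, 56, 52])]
pin scene [(0.7, [242, 186], [347, -174, 52]), (0.4, [312, 173], [392, 52, 52]), (0.38, [287, 207], [477, -72, 52])]
pin top [(0.47, [309, 256], [353, 65, 52])]
pin_head wrist [(0.67, [313, 210], [471, -29, 52])]
pin_head scene [(0.65, [327, 173], [413, 97, 52]), (0.48, [253, 174], [316, -125, 52])]
pin_head top [(0.39, [295, 244], [388, 105, 52])]
```

View pics/w3.png

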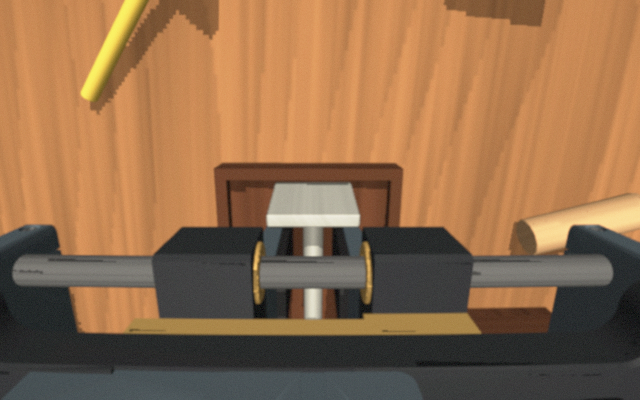

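The picture shows the pin lying in the tray with its head tilted (313,205). The estimated pin y in the chest frame is about 106 mm, which is inside the range. I'll back off, rise, and look at the feed.

Emit:
{"fn": "servo_tool", "kwargs": {"rows": [-4,0,0,0,-0.5,-4,0,-30,0,-0.5,-4,0,-80,0,0,-4,0,-130,0,1,30,20,-175,0,1,75,45,-210,0,1,115,75,-245,0,1,150,100,-280,0,1,172,112,-300,0,1,172,112,-300,0,1,172,112,-300,0,1]}}

```text
time_s: 9.6
position: [575.1, 130.0, 349.0]
eef_rot: [[-0.05, 0.999, -0.001], [0.999, 0.05, -0.0], [-0.0, -0.001, -1.0]]
wrist_force: [-0.0, 0.2, -0.0]
width: 91.0
gripper_force: 0.0
```

```bash
python3 - <<'E'
from h import *
c=cam('wrist'); save('w4.png',c[0][0:300,150:500]);o=ctrl.get_obs();print(o['time_s'],o['position'])
cv2.imwrite('pics/w4.png',cv2.resize(cv2.imread('pics/w4.png')[:,50:300],None,fx=2,fy=2,interpolation=cv2.INTER_CUBIC))
for t,z in [('carriage_top',70),('dowel_a',84)]:
    print(t,[(round(r['p'],2),np.round(r['position'],1).tolist(),np.round(atz(c,r['position'],z)).astype(int).tolist()) for r in ctrl.spot_point('wrist',t)[:4]])
c=cam('top')
for t,z in [('pin',50),('pin_head',60)]:
    print(t,[(round(r['p'],2),np.round(r['position'],1).tolist(),np.round(atz(c,r['position'],z)).astype(int).tolist()) for r in ctrl.spot_point('top',t)[:4]])
E
```

```text
9.65 [574.94046385 129.79737638 348.96293015]
carriage_top [(0.95, [318.5, 98.9], [578, 206, 70])]
dowel_a [(0.67, [313.2, 143.0], [574, 152, 84]), (0.62, [324.7, 58.4], [582, 253, 84])]
pin [(0.68, [382.3, 267.4], [317, -156, 50]), (0.66, [357.2, 219.2], [463, -81, 50]), (0.47, [306.9, 254.7], [358, 71, 50])]
pin_head [(0.68, [338.0, 214.9], [476, -23, 60]), (0.61, [245.1, 179.4], [585, 256, 60]), (0.48, [367.8, 276.4], [292, -110, 60])]
```

View pics/w4.png

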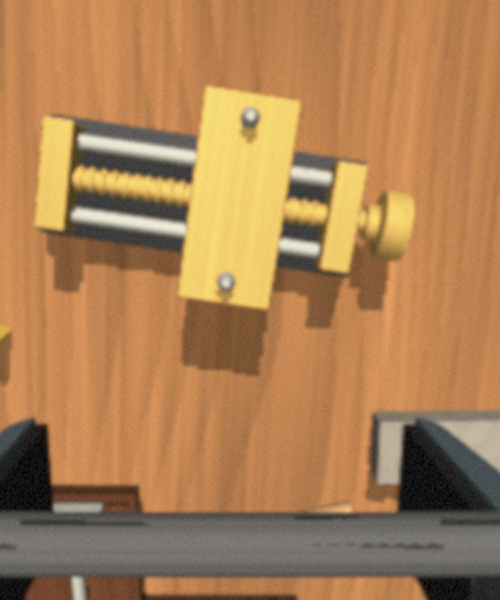

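The carriage is at crop corners (208,87), (300,101), (268,309), (180,295), with dowels at (250,117) and (226,282). I'll fit its pose.

```bash
python3 - <<'E'
from h import *
from scipy.optimize import least_squares
c=cam('wrist');o=ctrl.get_obs()
def fit(c,P,L,q0):
    def W(q):
        s,k=np.sin(q[2]),np.cos(q[2]); return L@np.array([[k,-s,0],[s,k,0],[0,0,1]]).T+[q[0],q[1],0]
    r=least_squares(lambda q:(proj(c,W(q))-P).ravel(),q0,x_scale=[1,1,.01],loss='soft_l1'); return r.x,(proj(c,W(r.x))-P)
P=np.array([[208,87],[300,101],[268,309],[180,295],[250,116],[226,281]])/2+[200,0]
L=np.array([[-30,65,70],[30,65,70],[30,-65,70],[-30,-65,70],[0,50,84],[0,-50,84]],float)
for sl in (slice(None),slice(0,4)):
    x,e=fit(c,P[sl],L[sl],[577,205,0]);print(x.round(3),e.round(1).tolist())
# fixed cameras
for n in('scene','top'):
    d=cam(n); ds=[(round(r['p'],2),atz(d,r['position'],84).round(1).tolist()) for r in ctrl.spot_point(n,'dowel_a')[:3]]
    print(n,ds,[atz(d,r['position'],70).round(1).tolist() for r in ctrl.spot_point(n,'carriage_top')[:1]])
print(o['position'])
E
```

```text
[ 5.79216e+02  2.04461e+02 -9.40000e-02] [[-1.6, -0.9], [1.1, -0.4], [0.3, 0.3], [-1.3, 0.7], [0.4, -0.3], [0.2, 0.7]]
[ 5.79792e+02  2.04385e+02 -9.60000e-02] [[-1.0, -0.9], [1.7, -0.2], [0.6, 0.4], [-1.0, 0.7]]
scene [(0.8, [575.8, 149.5, 84.0]), (0.71, [579.8, 250.2, 84.0])] [[582.5, 200.8, 70.0]]
top [(0.48, [578.1, 244.1, 84.0])] [[579.4, 206.2, 70.0]]
[575.4787116  130.26216994 349.7489771 ]
```

Emit:
{"fn": "servo_tool", "kwargs": {"rows": [8,-7,0,0.17,1,16,-14,0,0.34,1,25,-20,0,0.51,1,34,-27,0,0.68,1,42,-34,0,0.85,1,50,-40,0,1.02,1,60,-47,0,1.19,1,68,-54,0,1.36,1,76,-60,0,1.53,1,84,-67,0,1.7,1,84,-67,0,1.716,1,84,-67,0,1.716,1]}}

```text
time_s: 11.75
position: [504.8, 211.0, 349.9]
eef_rot: [[0.996, -0.091, 0.0], [-0.091, -0.996, -0.0], [0.0, 0.0, -1.0]]
wrist_force: [0.1, -0.3, 0.3]
width: 91.4
gripper_force: 0.0
```

```bash
python3 - <<'E'
from h import *
c=cam('wrist'); o=ctrl.get_obs();print(o['time_s'],o['position'],o['eef_rot'].round(3)[:,0],o['qpos'].round(2))
for t,z in [('carriage_top',70),('dowel_a',84)]:
    print(t,[(round(r['p'],2),np.round(r['position'],1).tolist(),np.round(atz(c,r['position'],z),1).tolist()) for r in ctrl.spot_point('wrist',t)[:4]])
im=c[0][20:190,230:410];save('w5.png',cv2.resize(im,None,fx=3,fy=3,interpolation=cv2.INTER_CUBIC))
E
```

```text
11.8 [504.82061763 210.95663756 349.89758839] [ 0.996 -0.092  0.   ] [ 0.29  0.28  1.32 -0.    1.54  1.95]
carriage_top [(0.95, [313.2, 96.0], [582.5, 203.2, 70.0])]
dowel_a [(0.7, [354.7, 101.6], [571.1, 153.4, 84.0]), (0.63, [272.3, 101.6], [580.1, 253.7, 84.0]), (0.24, [311.2, 99.2], [578.7, 206.1, 84.0])]
```

View pics/w5.png

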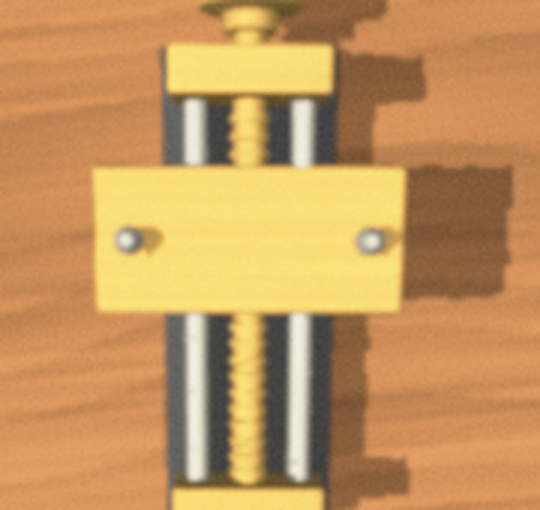

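The carriage is square with the image, with corners (93,168), (406,168), (403,313), (98,313) and dowel tips (128,239) and (371,239).

```bash
python3 - <<'E'
from h import *
from scipy.optimize import least_squares
c=cam('wrist');o=ctrl.get_obs()
P=np.array([[93,168],[406,168],[403,313],[98,313],[128,239],[371,239]])/3+[230,20]
L=np.array([[30,65,70],[30,-65,70],[-30,-65,70],[-30,65,70],[0,50,84],[0,-50,84]],float)
def W(q):
    s,k=np.sin(q[2]),np.cos(q[2]); return L@np.array([[k,-s,0],[s,k,0],[0,0,1]]).T+[q[0],q[1],0]
r=least_squares(lambda q:(proj(c,W(q))-P).ravel(),[577,205,0],x_scale=[1,1,.01])
print(r.x.round(3),r.fun.reshape(-1,2).round(1).tolist())
print([atz(c,p,84).round(1).tolist() for p in P[4:]])
E
```

```text
[ 5.77276e+02  2.03439e+02 -9.10000e-02] [[-0.1, -0.5], [0.3, -0.6], [-0.3, 0.0], [-0.2, 0.2], [-0.3, 0.5], [0.6, 0.5]]
[[582.4, 252.7, 84.0], [573.3, 154.3, 84.0]]
```

Emit:
{"fn": "servo_tool", "kwargs": {"rows": [5,45,0,-0.02,1,10,95,0,-0.04,1,15,145,0,-0.06,1,20,195,0,-0.08,1,25,245,0,-0.1,1,30,295,0,-0.12,1,35,345,0,-0.14,1,41,396,0,-0.14,1,41,396,0,-0.14,1,41,396,0,-0.14,1]}}

```text
time_s: 13.2
position: [507.6, -186.9, 349.8]
eef_rot: [[0.999, 0.045, -0.0], [0.045, -0.999, 0.0], [-0.0, -0.0, -1.0]]
wrist_force: [0.3, 0.5, 0.4]
width: 91.0
gripper_force: 0.0
```

```bash
python3 - <<'E'
from h import *
c=cam('wrist'); o=ctrl.get_obs();print(o['time_s'],o['position'],o['eef_rot'].round(3)[:,0],o['qpos'].round(2))
L=np.array([[65,70,60],[65,-70,60],[-65,-70,60],[-65,70,60],[0,50,60],[0,-50,60],[0,0,102]],float)
print(proj(c,L*1+[583,-183.5,0]).round())
im=c[0][0:220,220:440].copy();save('w6.png',cv2.resize(im,None,fx=2.7,fy=2.7,interpolation=cv2.INTER_CUBIC))
E
```

```text
13.25 [ 507.65233359 -186.35649848  349.89584256] [ 0.999  0.046 -0.   ] [-0.46  0.27  1.34  0.    1.54  1.06]
[[259.  42.]
 [371.  47.]
 [363. 151.]
 [258. 146.]
 [274.  96.]
 [352. 100.]
 [313.  98.]]
```

View pics/w6.png

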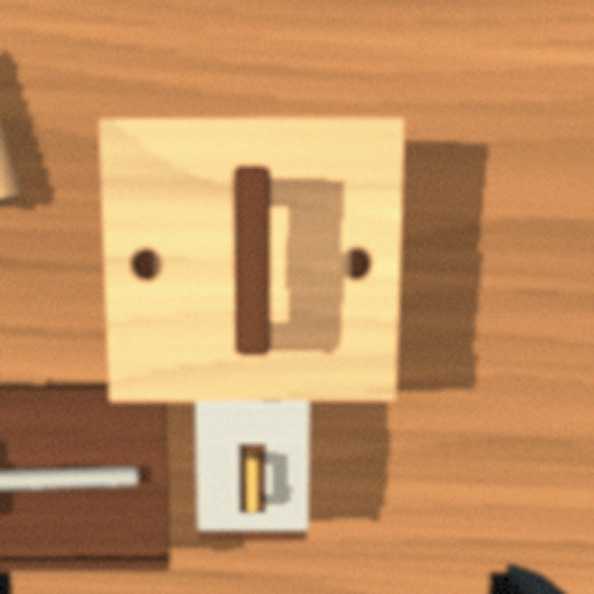

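The picture shows the pin in the tray with its tail at (135,476), clear of the staple (252,480). The lid's handle bar runs from (252,167) to (252,354).

```bash
python3 - <<'E'
from h import *
from scipy.optimize import least_squares
c=cam('wrist');o=ctrl.get_obs()
P=np.array([[99,119],[405,118],[396,402],[108,402],[146,264],[357,263],[252,167],[252,354]])/2.7+[220,0]
L=np.array([[65,70,60],[65,-70,60],[-65,-70,60],[-65,70,60],[0,50,60],[0,-50,60],[40,0,102],[-40,0,102]],float)
def W(q):
    s,k=np.sin(q[2]),np.cos(q[2]); return L@np.array([[k,-s,0],[s,k,0],[0,0,1]]).T+[q[0],q[1],0]
r=least_squares(lambda q:(proj(c,W(q))-P).ravel(),[583,-184,0],x_scale=[1,1,.01])
print(r.x.round(3),r.fun.reshape(-1,2).round(1).tolist())
d=np.array([*r.x[:2],75])-o['position'];print('tool shift',o['eef_rot'].T@d, o['position'])
E
```

```text
[ 5.83647e+02 -1.83421e+02  4.90000e-02] [[0.3, 0.2], [-0.5, 0.3], [-0.7, -0.6], [0.7, -0.5], [0.3, 0.1], [-0.1, 0.4], [-0.0, -0.7], [0.0, 0.7]]
tool shift [ 75.96799178   0.89682849 274.99418782] [ 507.71372977 -186.0741828   349.99257763]
```

Emit:
{"fn": "servo_tool", "kwargs": {"rows": [40,1,30,-0.003,1,76,1,70,-0.003,1,76,1,125,-0.003,1,76,1,180,-0.003,1,76,1,225,-0.003,0.5,76,1,255,-0.003,0,76,1,272,-0.003,0,76,1,275,-0.003,0,76,1,275,-0.003,0,76,1,275,-0.003,0]}}

```text
time_s: 14.55
position: [584.3, -184.7, 76.1]
eef_rot: [[0.999, 0.048, 0.002], [0.048, -0.999, -0.001], [0.002, 0.001, -1.0]]
wrist_force: [-0.6, -0.0, 0.3]
width: 45.9
gripper_force: 0.0
```

Emit:
{"fn": "servo_tool", "kwargs": {"rows": [0,0,0,0,-0.5,0,0,0,0,-0.8,0,0,0,0,-1,0,0,0,0,-1,0,0,0,0,-1,0,0,0,0,-1], "squeeze": 40}}

```text
time_s: 15.3
position: [583.7, -184.5, 75.0]
eef_rot: [[0.999, 0.048, 0.0], [0.048, -0.999, -0.0], [0.0, 0.0, -1.0]]
wrist_force: [-1.3, -0.4, 3.6]
width: 16.2
gripper_force: 40.0
```

Emit:
{"fn": "servo_tool", "kwargs": {"rows": [0,0,-5,0,-1,0,0,-12,0,-1,0,0,-20,0,-1,0,0,-30,0,-1,0,0,-42,0,-1,0,0,-56,0,-1,0,0,-72,0,-1,0,0,-88,0,-1,0,0,-100,0,-1,0,0,-110,0,-1,0,0,-110,0,-1]}}

```text
time_s: 16.68
position: [584.0, -184.6, 185.6]
eef_rot: [[0.999, 0.048, 0.001], [0.048, -0.999, -0.0], [0.001, 0.0, -1.0]]
wrist_force: [-0.1, -0.2, -3.9]
width: 15.5
gripper_force: 40.0
```

```bash
python3 - <<'E'
from h import *
o=ctrl.get_obs();p=o['position'];R=o['eef_rot'];print(p,o['wrist_force'],o['width'],R.round(4)[:,0])
t=np.array([583.65-6.35,-184.5+386.9,p[2]])
print('tool shift',R.T@(t-p),'roll',np.arctan2(R[1,0],R[0,0])+.0915)
E
```

```text
[ 584.01785922 -184.63431138  185.60613749] [-0.10573354 -0.24716543 -3.90787207] 15.498535543997999 [0.9989 0.0478 0.001 ]
tool shift [ 1.17838733e+01 -3.86913163e+02 -1.80479194e-01] roll 0.13930224833904933
```

Emit:
{"fn": "servo_tool", "kwargs": {"rows": [1,-25,0,0.01,-1,2,-65,0,0.03,-1,4,-105,0,0.05,-1,5,-145,0,0.07,-1,6,-185,0,0.09,-1,8,-225,0,0.11,-1,9,-265,0,0.13,-1,10,-305,0,0.139,-1,11,-340,0,0.139,-1,12,-370,0,0.139,-1,12,-388,0,0.139,-1,12,-388,0,0.139,-1]}}

```text
time_s: 18.18
position: [576.8, 204.3, 184.5]
eef_rot: [[0.996, -0.09, -0.001], [-0.09, -0.996, -0.0], [-0.001, 0.0, -1.0]]
wrist_force: [0.4, -0.7, -3.1]
width: 15.8
gripper_force: 40.0
```

```bash
python3 - <<'E'
from h import *
o=ctrl.get_obs();p=o['position'];R=o['eef_rot'];print(o['time_s'],p,o['wrist_force'],o['width'],R.round(4)[:,0])
t=np.array([577.5,203.4,p[2]]);print('shift',R.T@(t-p),'roll',np.arctan2(R[1,0],R[0,0])+.0915)
c=cam('wrist')
print([(round(r['p'],2),r['position'],atz(c,r['position'],p[2]-25).round(1)) for r in ctrl.spot_point('wrist','lid')[:2]])
for n in('wrist','scene'):
  print(n,[(round(r['p'],2),r['position']) for r in ctrl.spot_point(n,'dowel_a')[:3]] if n=='wrist' else '')
E
```

```text
18.175 [576.8424307  204.34455522 184.51275638] [ 0.39336498 -0.67724476 -3.06408692] 15.757747853725427 [ 9.96e-01 -8.97e-02 -5.00e-04]
shift [ 7.39670417e-01  8.81742345e-01 -2.17232067e-04] roll 0.001650468029760363
[(0.6, [314.6, 225.2], array([575. , 203.5, 159.5]))]
wrist []
scene
```

Emit:
{"fn": "servo_tool", "kwargs": {"rows": [1,1,10,0.002,-1,1,1,22,0.002,-1,1,1,34,0.002,-1,1,1,46,0.002,-1,1,1,56,0.002,-1,1,1,64,0.002,-1,1,1,69,0.002,-1,1,1,73,0.002,-1,1,1,76,0.002,-1,1,1,79,0.002,-1,1,1,80,0.002,-1,1,1,80,0.002,-1]}}

```text
time_s: 19.82
position: [578.1, 202.6, 104.9]
eef_rot: [[0.996, -0.093, 0.0], [-0.093, -0.996, 0.0], [0.0, -0.0, -1.0]]
wrist_force: [0.9, -0.1, -3.2]
width: 15.9
gripper_force: 40.0
```

Emit:
{"fn": "servo_tool", "kwargs": {"rows": [0,0,1,0,-1,0,0,2,0,-1,0,0,3,0,-1,0,0,4,0,-1,0,0,5,0,-1,0,0,6,0,-1,0,0,6,0,-1]}}

```text
time_s: 20.7
position: [578.0, 202.5, 98.8]
eef_rot: [[0.996, -0.093, -0.0], [-0.093, -0.996, -0.0], [-0.0, 0.0, -1.0]]
wrist_force: [-0.2, -0.2, -3.2]
width: 15.8
gripper_force: 40.0
```

Emit:
{"fn": "servo_tool", "kwargs": {"rows": [0,0,1,0,-1,0,0,2,0,-1,0,0,3,0,-1,0,0,4,0,-1,0,0,4.5,0,-1,0,0,4.5,0,-1]}}

```text
time_s: 21.45
position: [578.1, 202.5, 95.0]
eef_rot: [[0.996, -0.093, 0.0], [-0.093, -0.996, 0.0], [0.0, -0.0, -1.0]]
wrist_force: [-3.2, -1.4, 6.2]
width: 15.8
gripper_force: 40.0
```

Contact came at exactly the home height (TCP 95 mm, lid at 70 mm). I'll release gently and rise.

Emit:
{"fn": "servo_tool", "kwargs": {"rows": [0,0,0,0,-0.6,0,0,0,0,-0.4,0,0,0,0,-0.2,0,0,0,0,0,0,0,-15,0,0,0,0,-40,0,0,-30,0,-90,0,0,-60,0,-150,0,0,-75,0,-200,0,0,-75,0,-250,0,0.5,-75,0,-255,0,1,-75,0,-255,0,1]}}

```text
time_s: 22.95
position: [503.2, 209.5, 349.8]
eef_rot: [[0.996, -0.093, 0.001], [-0.093, -0.996, 0.0], [0.001, -0.0, -1.0]]
wrist_force: [-0.9, 0.7, -0.9]
width: 72.9
gripper_force: 0.0
```

```bash
python3 - <<'E'
from h import *
from scipy.optimize import least_squares
c=cam('wrist');o=ctrl.get_obs();print(o['time_s'],o['position'],o['width'])
a=cv2.resize(c[0][0:220,220:420],None,fx=2.4,fy=2.4,interpolation=cv2.INTER_CUBIC)
s=cam('scene')[0]; b=cv2.resize(s[140:250,240:420],(320,196),interpolation=cv2.INTER_CUBIC)
b=np.vstack([b,np.zeros((a.shape[0]-196,320,3),np.uint8)]);save('w7.png',np.hstack([a,b]))
L=np.array([[65,70,80],[65,-70,80],[-65,-70,80],[-65,70,80],[0,50,80],[0,-50,80]],float)
q=[577.3,203.4,-.0915];k,s=np.cos(q[2]),np.sin(q[2])
print('expected',((proj(c,L@np.array([[k,-s,0],[s,k,0],[0,0,1]]).T+[q[0],q[1],0])-[220,0])*2.4).round().tolist())
E
```

```text
23.0 [502.94939877 209.35592521 348.87305797] 76.69608630411643
expected [[80.0, 103.0], [362.0, 103.0], [353.0, 364.0], [89.0, 364.0], [123.0, 238.0], [318.0, 238.0]]
```

View pics/w7.png

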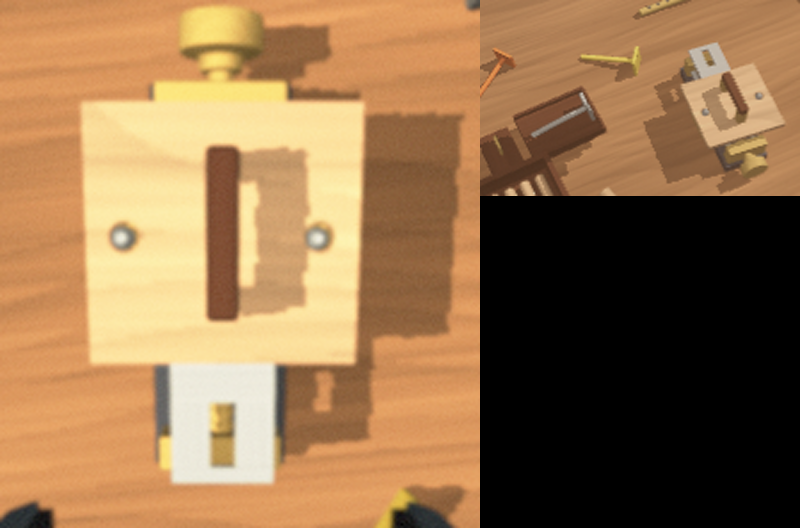

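Both dowels show through the holes at (123,238) and (318,238). The lid's corners are within about 2 px of where they should be when it is home, and the pin lies in the tray. I'll hand in.

```bash
python3 -c "
from plant import ctrl
print(ctrl.close_job())"
```

```text
the job is handed in; nothing more can be done
None
```

The pin lies in its tray and the lid sits flat and fully home on both dowels, handle up and released; the job was handed in at about 23 s, and no verdict came back.

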